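# Connect the interlocked table stove and turn on its grill

### The job

Connect the gas cartridge of the table stove and turn on the grill. The yellow-ball connecting lever is interlocked with the three tap levers and stays blocked as long as any tap is not fully off; the tap handles sit askew on their spindles, so looking does not tell: feel every tap home to its off stop, then push the connecting lever all the way back, and last turn the red-capped grill tap to its on stop, leaving the other two off. Never force a lever that is blocked or already at its stop (no more than about 20 N at its end), and do not disturb the things round the stove.

Things in the scene. Friction and masses are not known exactly. Their poses are not given: they have to be found in the camera images.
- stove: grey two-burner table stove with a grill mouth in front, 375 x 550 x 120 mm, fixed. Origin: centre of its underside; x to its back (away from the robot), y to its left, z up. Its steel control panel, 120 mm high, lies 188 to 57 mm in front of the origin; behind it a black wire pan grid rises to 167 mm. Three tap levers stand along the panel in any order, the connecting lever at its right end
- tap_grill_pivot (a point): pivot axis (vertical) of the grill tap, the only one with a red cap, 21 mm above the panel at mid-height of its handle. The handle is a bar 12 mm thick and 24 mm high (9 to 33 mm above the panel) that ends 62 mm from the pivot; round hub of 17 mm radius. Pivots lie in line along the stove's y, 130 mm apart, 70 mm behind the panel's front edge and 60 mm before the pan grid's area
- tap_grill_end (a point): point on the grill tap's handle 50 mm from the pivot, 21 mm above the panel; its y axis points along the handle to the pivot. Off: handle to the right (stove -y); it opens clockwise from above by 1.57 rad to the front (stove -x). Both stops are firm, but lie up to 0.2 rad either way from these directions, as the handle sits askew, differently each time. Friction holds it anywhere, about 2 N here
- tap_b_pivot (a point): pivot axis of a burner tap with grey cap, made like the grill tap
- tap_b_end (a point): point on this burner tap's handle 50 mm from its pivot, as for the grill tap (its own unknown off stop; hardly or plainly open at the start)
- tap_c_pivot (a point): pivot axis of the other burner tap with grey cap, made like the grill tap
- tap_c_end (a point): point on this burner tap's handle 50 mm from its pivot, as for the grill tap (its own unknown off stop; hardly or plainly open at the start)
- connect_ball (a point): centre of the yellow ball (29 mm diameter) on top of the connecting lever, 43 to 48 mm above the panel. The lever's stem is 10 mm thick and swings in the stove's x-z plane about an axis 100 mm below the ball
- connect_lever (a joint): 0 = released, leaning 0.3 rad to the front; 0.6 rad = connected, leaning 0.3 rad to the back at a firm stop (ball travels 59 mm along stove +x). Friction holds it anywhere, 2 to 3 N at the ball. While any tap is more than about 0.09 rad from its off stop it is blocked after the first 0.1 to 0.2 rad (10 to 20 mm at the ball). On its way it blocks the taps; once connected they are free
- pepper_mill: dark wooden pepper mill, 58 x 58 x 170 mm, bystander; origin centre of underside
- spice_jar: spice jar with black cap, 41 x 41 x 105 mm, bystander; origin centre of underside
- spice_jar_2: second spice jar with black cap, 41 x 41 x 105 mm, bystander; origin centre of underside
- mug: cream mug, 78 x 116 x 101 mm, bystander; origin centre of underside
- match_box: red match box, 62 x 45 x 16 mm, bystander; origin centre of underside
- wooden_spoon: wooden spoon, 311 x 44 x 14 mm, bystander; origin centre of underside

How it is judged:
By the outcome, as a careful person would: the job done as asked, in the order asked, and still so for the second after the job is handed in, with the robot touching nothing.
It also fails if it takes over 61 s, if anything falls off the work surface, if the arm or the gripper's body presses on something with over 40 N, if the wrist force passes 120 N, or if a joint passes its speed limit or range.

### The arm

A 6-joint arm with a two-finger parallel gripper is mounted at the origin on a cart in front of the work surface, level with it; the furniture and walls round the work are solid. World frame = base frame: x ahead of the robot, y to its left, z up, the work surface at z = 0. Lengths are in m, angles in rad, forces in N, time in s.
With the tool pointing down it reaches from about 0.25 to 0.725 m from the base axis. Payload 4 kg.
Tool frame: the origin (TCP) lies midway between the tips of the shut fingers; the grasp point (between the pads) lies 19 mm behind it; z points along the fingers, y is the line along which they close (so a half turn about z gives the same grasp; the last joint's range is limited). The gripper opens to 85 mm and grips with 20 to 120 N. Pads are 22 mm wide; open, the fingers measure 114 mm over their backs; the gripper's body (76 mm by 85 mm) begins 54 mm behind the grasp point. The pads swing forward as they close: fully open they stand 13 mm farther back than shut.
Start: joints at [-1.189, 0.241, 0.005, 1.335, 0, 1.571], TCP at [0.186, -0.464, 0.231] pointing down, gripper open.
Joint ranges: [-2.72, 2.72], [-1.05, 1.87], [-1.09, 1.28], [-1.99, 2.15], [-1.42, 1.44], [-3.14, 3.14]. Speed limits (rad/s): [2.79, 2.79, 3.14, 3.14, 3.14, 3.14].

### API

Orientations are given as a unit quaternion [x, y, z, w].
In Python, from workcell import bot gives the robot as it stands.
- The arm moves only by the tool move_arm, never from a script. Its argument "motion" is a list of rows, each an object of numbers: "x", "y", "z": the shift along the tool's x, y, z in cm; "yaw": the turn about the tool's z in degrees. A call has 1 to 20 rows; each row is the pose to reach, as a shift and turn from the pose commanded when the call began, along the tool's axes at that moment; what a row does not reach only later rows make up. A row lasts 1/8 s, in which the tool goes at most 62.5 mm and 10.7 degrees, less where a joint would pass 70% of its speed; a pose out of reach is approached as far as the arm can. A call with a gripper value outside its range is refused whole. "gripper" is the opening, from -1 (shut) to 1 (fully open), set as the call begins (left out, the last holds). The fingers move at their own pace and stop on an object; the grip force is fixed at half the most. Time passes only in rows, so rows that repeat a pose let the fingers close. It gives the time, the measured TCP pose, the force, the opening and the grip force at its end, in the units of the state.
- bot.get_obs(): the state, without advancing time (a new reading comes with each control period).
- bot.camera(name): name is "scene" or "top" or "wrist"; returns the picture (480x640x3 uint8, blue, green, red); there is no depth.
- bot.camera_model(name): a dict with "K" (3x3 intrinsics, pixels), "world_from_camera" (4x4, takes a point from camera to world coordinates). Camera axes: x right, y down, z forward; pixel columns grow to the right and rows downward; lengths in m; the calibration is good to about 2 mm. A picture is of the moment at which its call begins: read the wrist's pose just before it. camera_model takes no time and is no camera call; for the wrist camera it gives the pose at the moment of the call.
- bot.job_done(): hands the job in; it is judged then, once.
Trained networks look in the newest picture that a camera, given by its name, has taken for a name from the list of things; names that differ only in an ending like _2 or _b are one class to them, and where a whole thing is asked for, a point or a joint stands for the part that bears it (a point fixed in the world has none). Each returns a list of dicts, best first, with "score" (0 to 1); they miss things now and then, are a little off and sometimes report something else, mostly with a low value. They report only what shows in the picture. A call takes as long as a camera call.
- bot.cut_out(camera, name): "mask" (480x640 bool, what is visible of it) and "centre" ([row, column] in pixels, amid what is visible of it).
The state is a dict: "clock": time; "joint_pos": joint angles; "joint_vel": joint speeds; "tau": joint torques, N m; "eef_pos": TCP position; "tool_rot": TCP orientation; "ft_force": force on the tool from outside, world axes, zero at the start; "ft_torque": the same for the moment, N m; "grip_width": finger opening in m; "grasp_force": force on a finger pad.
Only numpy, scipy, OpenCV 4.12 (cv2) and the standard library are available. Lean on these libraries where they do the work, as an engineer would, in place of code of your own. Each camera call takes 0.05 s, during which the arm holds its last target. There are 200 camera calls.

## Working session

There is one attempt and no reset: what is moved stays moved. The work goes in short steps, Python scripts to look and compute and a tool call to move; the robot and the scene stay as the last step left them, time stands still between calls to the robot, and variables do not carry over. Pictures are saved under pics/ and viewed, at most 10 in all, crops included, and the job is handed in when it is done.

Besides the shell and the picture viewer there is one more tool, called as name(argument=value, ...), one argument or row to a line, values as JSON. move_arm: Moves the arm, as the interface text tells. Its arguments: {"type":"object","properties":{"motion":{"type":"array"},"gripper":{"type":"number"}},"required":["motion"]}

```bash
mkdir -p pics; cat > h.py <<'E'
import numpy as np, cv2
from workcell import bot
def ray(cam,rc,z):
    m=bot.camera_model(cam);K=np.array(m["K"]);T=np.array(m["world_from_camera"])
    d=T[:3,:3]@np.linalg.solve(K,[rc[1],rc[0],1]);o=T[:3,3]
    return o+d*(z-o[2])/d[2]
def pix(cam,p):
    m=bot.camera_model(cam);K=np.array(m["K"]);T=np.array(m["world_from_camera"])
    c=T[:3,:3].T@(np.array(p)-T[:3,3]);u=K@c;return u[:2]/u[2]
E
python3 - <<'E'
from h import *
np.set_printoptions(precision=3,suppress=True)
o=bot.get_obs();print(o["clock"],o["eef_pos"],o["tool_rot"],o["ft_force"],o["grip_width"])
Z={"connect_ball":.165,"tap_grill_pivot":.141,"tap_b_pivot":.141,"tap_grill_end":.141,"tap_b_end":.141,"pepper_mill":.1,"spice_jar":.1,"mug":.1,"match_box":.01,"wooden_spoon":.01}
for cam in ["top","scene"]:
    im=bot.camera(cam);cv2.imwrite(f"pics/{cam}0.png",im)
    T=np.array(bot.camera_model(cam)["world_from_camera"]);print(cam,T[:3,3],T[:3,2])
    for n,z in Z.items():
        for r in bot.cut_out(cam,n)[:4]:
            print(cam,n,round(r["score"],2),np.round(r["centre"]),ray(cam,r["centre"],z)[:2])
E
```

```text
0.0 [ 0.186 -0.463  0.23 ] [ 0.982  0.19  -0.    -0.001] [-0.076  0.083  0.721] 0.08515937602217119
top [-0.758 -0.463  1.826] [ 0.584  0.203 -0.786]
scene [-0.175  0.589  1.168] [ 0.494 -0.438 -0.752]
scene tap_grill_pivot 0.81 [236. 331.] [ 0.493 -0.042]
scene tap_b_pivot 0.82 [286. 261.] [0.493 0.223]
scene tap_grill_end 0.57 [239. 330.] [ 0.487 -0.031]
scene tap_b_end 0.67 [287. 261.] [0.491 0.226]
scene pepper_mill 0.96 [331. 174.] [0.561 0.465]
scene spice_jar 0.83 [358. 210.] [0.43  0.441]
scene spice_jar 0.63 [372. 177.] [0.455 0.522]
scene mug 0.96 [188. 398.] [ 0.524 -0.382]
scene mug 0.29 [235. 330.] [ 0.527 -0.068]
scene match_box 0.55 [226. 420.] [ 0.407 -0.377]
scene match_box 0.25 [237. 332.] [ 0.576 -0.122]
scene wooden_spoon 0.67 [284. 258.] [0.591 0.179]
scene wooden_spoon 0.56 [182. 419.] [ 0.551 -0.549]
```

View pics/top0.png

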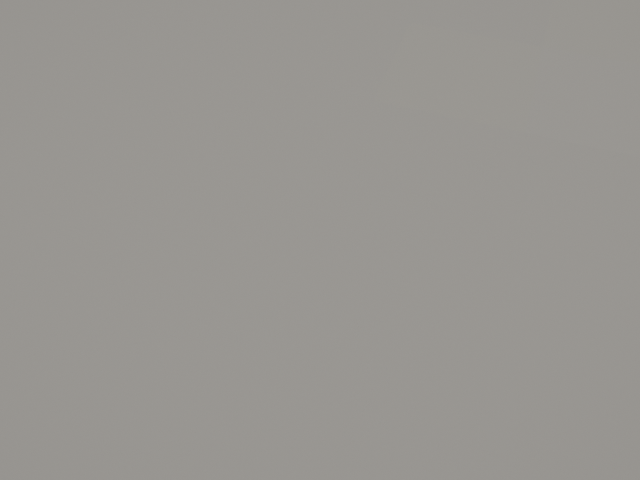

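View pics/scene0.png

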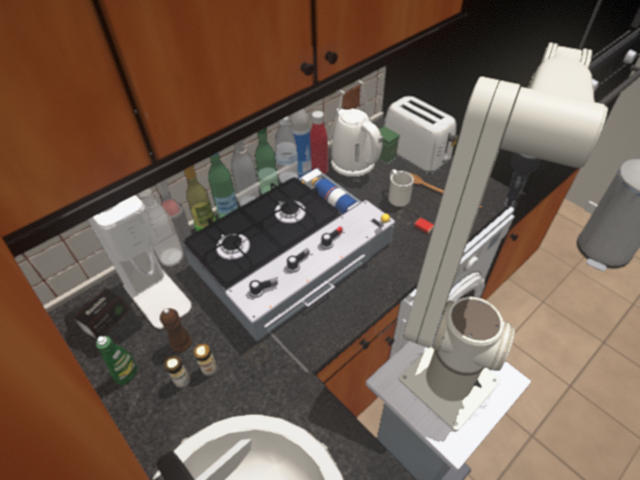

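The top camera is blocked by something. The scene picture shows the stove with three taps near (261,287), (295,261) and (328,239), with the red cap near (340,230). The yellow ball is at (385,218). I'll enlarge this area.

```bash
python3 - <<'E'
from h import *
im=cv2.imread("pics/scene0.png")[190:320,230:410]
cv2.imwrite("pics/crop0.png",cv2.resize(im,None,fx=4.4,fy=4.4,interpolation=cv2.INTER_CUBIC))
im=bot.camera("wrist");cv2.imwrite("pics/w0.png",im)
T=np.array(bot.camera_model("wrist")["world_from_camera"]);print(T.round(3)); print(bot.camera_model("wrist")["K"])
print(bot.camera_model("scene")["K"])
E
```

```text
[[ 0.371 -0.897 -0.241  0.247]
 [-0.929 -0.359 -0.095 -0.441]
 [-0.001  0.258 -0.966  0.374]
 [ 0.     0.     0.     1.   ]]
[[357.05786801   0.         320.47466273]
 [  0.         357.05786801 234.43132729]
 [  0.           0.           1.        ]]
[[460.75293099   0.         321.78790712]
 [  0.         460.75293099 240.66117151]
 [  0.           0.           1.        ]]
```

View pics/crop0.png

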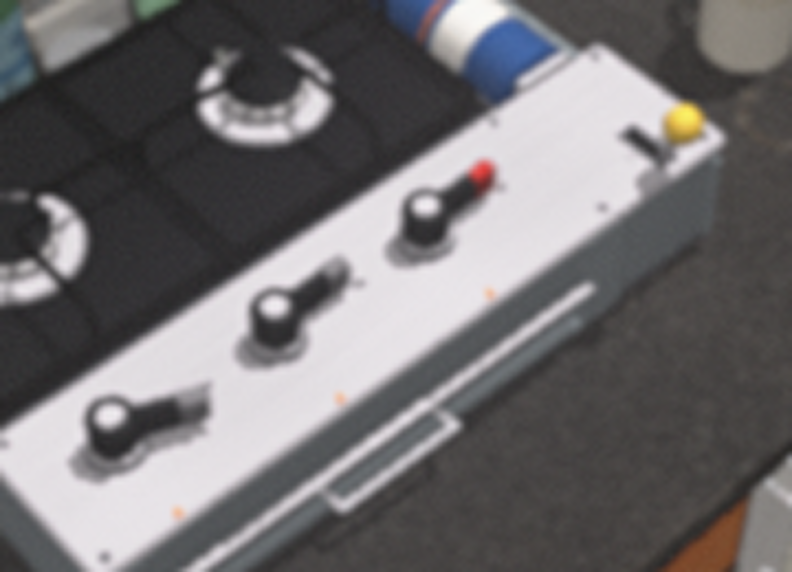

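The crop shows the hub tops at (110,413), (272,303) and (425,205). The red grill cap at (483,175) marks the right-hand tap, and the ball is at (684,123).

```bash
python3 - <<'E'
from h import *
np.set_printoptions(precision=4,suppress=True)
g=lambda x,y,z:ray("scene",[190+y/4.4,230+x/4.4],z)
for z in (.153,.16):
  P=[g(425,205,z),g(272,303,z),g(110,413,z)]
  print(z,*P,[np.linalg.norm(P[i+1]-P[i]) for i in (0,1)], np.arctan2(*(P[2]-P[0])[:2]))
for n,x,y,z in [("red",483,175,.141),("midend",335,272,.141),("lefend",200,403,.141),("ball",684,123,.165),("FRcorner",722,138,.12),("BRcorner",598,45,.12),("FL",95,570,.12),("BL",0,437,.12)]: print(n,g(x,y,z))
E
```

```text
0.153 [ 0.4944 -0.0237  0.153 ] [0.5    0.1058 0.153 ] [0.5016 0.2351 0.153 ] [np.float64(0.12966974989531416), np.float64(0.12931411773879248)] 0.02778520123223965
0.16 [ 0.4898 -0.0195  0.16  ] [0.4953 0.1091 0.16  ] [0.497  0.2375 0.16  ] [np.float64(0.1287758616460269), np.float64(0.12842268106673146)] 0.02778520123224006
red [ 0.4952 -0.0789  0.141 ]
midend [0.4996 0.0527 0.141 ]
lefend [0.4771 0.185  0.141 ]
ball [ 0.4199 -0.1973  0.165 ]
FRcorner [ 0.418  -0.2412  0.12  ]
BRcorner [ 0.5448 -0.2461  0.12  ]
FL [0.4368 0.3003 0.12  ]
BL [0.5563 0.2858 0.12  ]
```

move_arm(
  motion=[
    {"x":0,"y":0,"z":-5},
    {"x":36.4,"y":-43.9,"z":-13,"yaw":23.6},
    {"x":36.4,"y":-43.9,"z":-13,"yaw":23.6},
    {"x":36.4,"y":-43.9,"z":-13,"yaw":23.6},
    {"x":36.4,"y":-43.9,"z":-13,"yaw":23.6},
    {"x":36.4,"y":-43.9,"z":-13,"yaw":23.6},
    {"x":36.4,"y":-43.9,"z":-13,"yaw":23.6},
    {"x":36.4,"y":-43.9,"z":-13,"yaw":23.6},
    {"x":36.4,"y":-43.9,"z":-13,"yaw":23.6},
    {"x":36.4,"y":-43.9,"z":-13,"yaw":23.6},
    {"x":36.4,"y":-43.9,"z":-13,"yaw":23.6},
    {"x":36.4,"y":-43.9,"z":-13,"yaw":23.6},
    {"x":36.4,"y":-43.9,"z":-13,"yaw":23.6},
    {"x":36.4,"y":-43.9,"z":-13,"yaw":23.6},
  ],
  gripper=-1,
)

```text
invalid input at $.motion[0]: expected keys x, y, z, yaw
```

```bash
cat > look.py <<'E'
from h import *
import sys
np.set_printoptions(precision=4,suppress=True)
o=bot.get_obs();print(o["clock"],o["eef_pos"],o["tool_rot"],o["ft_force"],o["joint_pos"])
cv2.imwrite(f"pics/{sys.argv[1]}.png",bot.camera("wrist"))
for n,z in [("connect_ball",.165),("tap_grill_pivot",.141),("tap_b_pivot",.141),("tap_grill_end",.141),("tap_b_end",.141)]:
    for r in bot.cut_out("wrist",n)[:3]:
        print(n,round(r["score"],2),np.round(r["centre"]),ray("wrist",r["centre"],z)[:2],r["mask"].sum())
E
python3 look.py w1
```

```text
1.15 [ 0.1863 -0.464   0.2313] [0.9818 0.1897 0.     0.    ] [0.165  0.0643 0.5691] [-1.189   0.2406  0.005   1.3352  0.      1.5708]
```

View pics/w1.png

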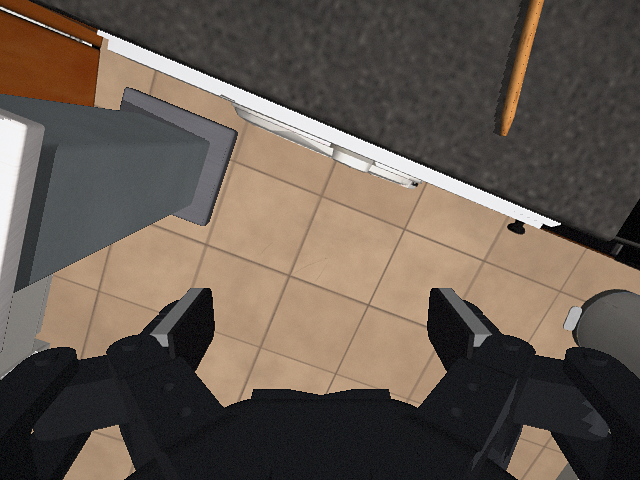

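The move was refused because every row needs all four keys. The picture shows only the starting view: open fingers over the floor and the worktop edge.

move_arm(
  motion=[
    {"x":0,"y":0,"z":-5,"yaw":0},
    {"x":36.4,"y":-43.9,"z":-13,"yaw":23.6},
    {"x":36.4,"y":-43.9,"z":-13,"yaw":23.6},
    {"x":36.4,"y":-43.9,"z":-13,"yaw":23.6},
    {"x":36.4,"y":-43.9,"z":-13,"yaw":23.6},
    {"x":36.4,"y":-43.9,"z":-13,"yaw":23.6},
    {"x":36.4,"y":-43.9,"z":-13,"yaw":23.6},
    {"x":36.4,"y":-43.9,"z":-13,"yaw":23.6},
    {"x":36.4,"y":-43.9,"z":-13,"yaw":23.6},
    {"x":36.4,"y":-43.9,"z":-13,"yaw":23.6},
    {"x":36.4,"y":-43.9,"z":-13,"yaw":23.6},
    {"x":36.4,"y":-43.9,"z":-13,"yaw":23.6},
    {"x":36.4,"y":-43.9,"z":-13,"yaw":23.6},
    {"x":36.4,"y":-43.9,"z":-13,"yaw":23.6},
  ],
  gripper=-1,
)

```text
clock: 3.2
eef_pos: [0.3615, 0.0223, 0.3612]
tool_rot: [1.0, 0.013, -0.001, -0.022]
ft_force: [0.4, -0.7, 0.4]
grip_width: 0.0001
grasp_force: 0.0
```

```bash
python3 look.py w2
```

```text
3.2 [0.3615 0.0223 0.3612] [ 0.9997  0.0126 -0.0011 -0.0223] [ 0.4198 -0.6562  0.3956] [ 0.0242 -0.0559  0.007   1.6353  0.0447  3.1406]
connect_ball 0.63 [147. 569.] [ 0.4246 -0.1904] 1199
connect_ball 0.29 [170. 631.] [ 0.4058 -0.2491] 673
tap_grill_pivot 0.58 [ 62. 391.] [ 0.4968 -0.0299] 2529
tap_b_pivot 0.7 [148. 569.] [ 0.4237 -0.2049] 1126
tap_b_pivot 0.61 [ 57. 116.] [0.4974 0.2304] 2524
tap_grill_end 0.83 [ 62. 392.] [ 0.4974 -0.0309] 2425
tap_b_end 0.96 [ 54. 117.] [0.4996 0.2296] 2548
```

View pics/w2.png

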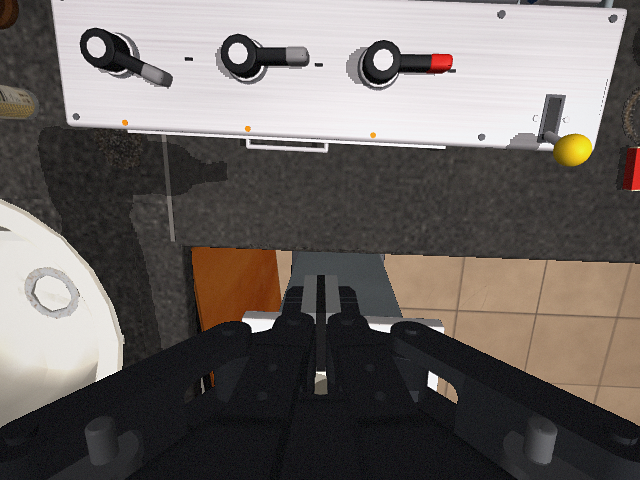

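The picture shows hub caps at (97,47), (239,56) and (381,62), with handle ends at (165,77), (300,56) and (443,63) (row second). The ball is at (572,150). Joint 6 is on its limit, so I'll work with the tool turned 90°.

```bash
python3 - <<'E'
from h import *
np.set_printoptions(precision=4,suppress=True)
g=lambda u,v,z:ray("wrist",[v,u],z)[:2]
for z in (.141,.153,.158):
  P=[g(381,62,z),g(239,56,z),g(97,47,z)]
  print(z,*P,[np.linalg.norm(P[i+1]-P[i]) for i in (0,1)])
for n,u,v,z in [("red",448,63,.141),("mid",304,56,.141),("left",165,77,.141),("ball",572,150,.165),("FR",593,151,.12),("BR",627,10,.12),("FL",67,127,.12),("BL",52,0,.12)]: print(n,g(u,v,z))
print(bot.get_obs()["tool_rot"])
E
```

```text
0.141 [ 0.4969 -0.0204] [0.4999 0.1123] [0.5056 0.2481] [np.float64(0.13270726392639323), np.float64(0.13589805281882147)]
0.153 [ 0.4946 -0.0191] [0.4975 0.1091] [0.503  0.2404] [np.float64(0.12831832730074594), np.float64(0.13140358941325003)]
0.158 [ 0.4937 -0.0186] [0.4965 0.1078] [0.502  0.2372] [np.float64(0.12648960370672624), np.float64(0.12953089632759537)]
red [ 0.497  -0.0816]
mid [0.5009 0.0512]
left [0.4804 0.1847]
ball [ 0.4228 -0.193 ]
FR [ 0.4218 -0.2418]
BR [ 0.5484 -0.2447]
FL [0.4322 0.3053]
BL [0.5512 0.3007]
[ 0.9997  0.0133 -0.0009 -0.0224]
```

move_arm(
  motion=[
    {"x":2,"y":-4,"z":0,"yaw":-10},
    {"x":4,"y":-8,"z":3,"yaw":-20},
    {"x":5,"y":-10,"z":6,"yaw":-30},
    {"x":6,"y":-12,"z":9,"yaw":-40},
    {"x":7,"y":-13,"z":11,"yaw":-50},
    {"x":7,"y":-13,"z":11,"yaw":-60},
    {"x":7,"y":-13,"z":11,"yaw":-70},
    {"x":7,"y":-13,"z":11,"yaw":-80},
    {"x":7,"y":-13,"z":11,"yaw":-90},
    {"x":7,"y":-13,"z":11,"yaw":-90},
    {"x":7,"y":-13,"z":11,"yaw":-90},
  ],
)

```text
clock: 4.88
eef_pos: [0.4282, 0.1597, 0.2572]
tool_rot: [0.698, 0.716, 0.015, -0.017]
ft_force: [-0.1, -0.1, -0.7]
grip_width: 0.0001
grasp_force: 0.0
```

```bash
cat > st.py <<'E'
from h import *
from scipy.spatial.transform import Rotation as R
np.set_printoptions(precision=4,suppress=True)
o=bot.get_obs();print(o["clock"],o["eef_pos"],o["ft_force"],o["joint_pos"]);print(R.from_quat(o["tool_rot"]).as_matrix())
E
python3 st.py
```

```text
4.875 [0.4282 0.1597 0.2572] [-0.0654 -0.0684 -0.6622] [ 0.3284  0.1349 -0.0596  1.3643  0.0432  1.8748]
[[-0.0246  0.9997 -0.0025]
 [ 0.9987  0.0247  0.0448]
 [ 0.0448 -0.0014 -0.999 ]]
```

move_arm(
  motion=[
    {"x":1.5,"y":1.5,"z":5,"yaw":0},
    {"x":2.4,"y":2.2,"z":9,"yaw":0},
    {"x":2.4,"y":2.2,"z":11.5,"yaw":0},
    {"x":2.4,"y":2.2,"z":12.1,"yaw":0},
    {"x":2.4,"y":2.2,"z":12.1,"yaw":0},
  ],
)

```text
clock: 5.5
eef_pos: [0.4494, 0.1897, 0.1377]
tool_rot: [0.698, 0.716, 0.015, -0.017]
ft_force: [0.3, -0.1, 0.9]
grip_width: 0.0001
grasp_force: 0.0
```

move_arm(
  motion=[
    {"x":0,"y":0.5,"z":0,"yaw":0},
    {"x":0,"y":1,"z":0,"yaw":0},
    {"x":0,"y":1.5,"z":0,"yaw":0},
    {"x":0,"y":1.5,"z":0,"yaw":0},
  ],
)

```text
clock: 6.0
eef_pos: [0.4647, 0.1902, 0.1375]
tool_rot: [0.697, 0.716, 0.016, -0.017]
ft_force: [-1.5, -0.4, -0.2]
grip_width: -0.0004
grasp_force: 0.3
```

move_arm(
  motion=[
    {"x":0,"y":0.25,"z":0,"yaw":0},
    {"x":0,"y":0.5,"z":0,"yaw":0},
    {"x":0,"y":0.5,"z":0,"yaw":0},
  ],
)

```text
clock: 6.38
eef_pos: [0.4693, 0.1903, 0.1372]
tool_rot: [0.697, 0.716, 0.015, -0.017]
ft_force: [-1.2, -0.6, -0.3]
grip_width: -0.0
grasp_force: 0.6
```

move_arm(
  motion=[
    {"x":0,"y":0.2,"z":0,"yaw":0},
    {"x":0,"y":0.3,"z":0,"yaw":0},
    {"x":0,"y":0.3,"z":0,"yaw":0},
  ],
)

```text
clock: 6.75
eef_pos: [0.4722, 0.1903, 0.1373]
tool_rot: [0.697, 0.716, 0.015, -0.017]
ft_force: [-1.3, -0.8, -0.3]
grip_width: 0.0001
grasp_force: 0.8
```

move_arm(
  motion=[
    {"x":0,"y":0.2,"z":0,"yaw":0},
    {"x":0,"y":0.3,"z":0,"yaw":0},
    {"x":0,"y":0.3,"z":0,"yaw":0},
  ],
)

```text
clock: 7.12
eef_pos: [0.4754, 0.1905, 0.1374]
tool_rot: [0.697, 0.716, 0.015, -0.016]
ft_force: [-1.7, -0.7, -0.4]
grip_width: 0.0
grasp_force: 0.8
```

move_arm(
  motion=[
    {"x":0,"y":0.1,"z":0,"yaw":0},
    {"x":0,"y":0.2,"z":0,"yaw":0},
    {"x":0,"y":0.2,"z":0,"yaw":0},
  ],
)

```text
clock: 7.5
eef_pos: [0.4773, 0.1905, 0.1374]
tool_rot: [0.697, 0.716, 0.015, -0.016]
ft_force: [-0.6, -1.5, 0.4]
grip_width: -0.0001
grasp_force: 0.8
```

move_arm(
  motion=[
    {"x":0,"y":0.1,"z":0,"yaw":0},
    {"x":0,"y":0.2,"z":0,"yaw":0},
    {"x":0,"y":0.2,"z":0,"yaw":0},
  ],
)

```text
clock: 7.88
eef_pos: [0.4783, 0.1904, 0.1372]
tool_rot: [0.697, 0.716, 0.015, -0.017]
ft_force: [-5.6, -2.7, 1.9]
grip_width: -0.0003
grasp_force: 2.3
```

move_arm(
  motion=[
    {"x":0,"y":0.1,"z":0,"yaw":0},
    {"x":0,"y":0.2,"z":0,"yaw":0},
    {"x":0,"y":0.2,"z":0,"yaw":0},
  ],
)

```text
clock: 8.25
eef_pos: [0.4787, 0.1903, 0.1371]
tool_rot: [0.697, 0.717, 0.013, -0.018]
ft_force: [-8.3, -1.1, 3.8]
grip_width: 0.0002
grasp_force: 4.3
```

move_arm(
  motion=[
    {"x":0,"y":-2,"z":0,"yaw":0},
    {"x":-3,"y":-3.5,"z":-0.1,"yaw":0},
    {"x":-9,"y":-3.5,"z":-0.4,"yaw":0},
    {"x":-13.1,"y":-2.5,"z":-0.6,"yaw":0},
    {"x":-13.1,"y":-1.8,"z":-0.6,"yaw":0},
    {"x":-13.1,"y":-1.8,"z":-0.6,"yaw":0},
  ],
)

```text
clock: 9.0
eef_pos: [0.4682, 0.0594, 0.1379]
tool_rot: [0.697, 0.716, 0.016, -0.016]
ft_force: [-0.2, -0.1, -0.8]
grip_width: 0.0001
grasp_force: 0.0
```

move_arm(
  motion=[
    {"x":0,"y":0.4,"z":0,"yaw":0},
    {"x":0,"y":0.8,"z":0,"yaw":0},
    {"x":0,"y":1,"z":0,"yaw":0},
    {"x":0,"y":1,"z":0,"yaw":0},
  ],
)

```text
clock: 9.5
eef_pos: [0.4768, 0.0597, 0.1374]
tool_rot: [0.697, 0.717, 0.015, -0.017]
ft_force: [-0.1, 0.2, 0.8]
grip_width: -0.0003
grasp_force: 0.0
```

move_arm(
  motion=[
    {"x":0,"y":0.1,"z":0,"yaw":0},
    {"x":0,"y":0.3,"z":0,"yaw":0},
    {"x":0,"y":0.3,"z":0,"yaw":0},
  ],
)

```text
clock: 9.88
eef_pos: [0.4799, 0.0593, 0.1375]
tool_rot: [0.697, 0.716, 0.015, -0.016]
ft_force: [-0.3, 0.3, 0.3]
grip_width: 0.0002
grasp_force: 0.0
```

move_arm(
  motion=[
    {"x":0,"y":0.1,"z":0,"yaw":0},
    {"x":0,"y":0.3,"z":0,"yaw":0},
    {"x":0,"y":0.3,"z":0,"yaw":0},
  ],
)

```text
clock: 10.25
eef_pos: [0.4825, 0.0592, 0.1373]
tool_rot: [0.697, 0.716, 0.015, -0.017]
ft_force: [-2.5, -0.5, 0.5]
grip_width: -0.0002
grasp_force: 1.1
```

move_arm(
  motion=[
    {"x":0,"y":0.1,"z":0,"yaw":0},
    {"x":0,"y":0.3,"z":0,"yaw":0},
    {"x":0,"y":0.3,"z":0,"yaw":0},
  ],
)

```text
clock: 10.62
eef_pos: [0.4859, 0.0593, 0.1373]
tool_rot: [0.697, 0.716, 0.015, -0.016]
ft_force: [-1.2, -1.1, 0.2]
grip_width: 0.0001
grasp_force: 1.0
```

move_arm(
  motion=[
    {"x":0,"y":0.1,"z":0,"yaw":0},
    {"x":0,"y":0.2,"z":0,"yaw":0},
    {"x":0,"y":0.2,"z":0,"yaw":0},
  ],
)

```text
clock: 11.0
eef_pos: [0.4866, 0.0594, 0.1372]
tool_rot: [0.697, 0.716, 0.014, -0.017]
ft_force: [-5.0, -3.2, 2.1]
grip_width: -0.0
grasp_force: 2.8
```

move_arm(
  motion=[
    {"x":0,"y":0.1,"z":0,"yaw":0},
    {"x":0,"y":0.2,"z":0,"yaw":0},
    {"x":0,"y":0.2,"z":0,"yaw":0},
  ],
)

```text
clock: 11.38
eef_pos: [0.487, 0.0593, 0.1371]
tool_rot: [0.697, 0.716, 0.013, -0.018]
ft_force: [-8.9, -2.9, 5.9]
grip_width: 0.0004
grasp_force: 4.8
```

move_arm(
  motion=[
    {"x":0,"y":-2,"z":0,"yaw":0},
    {"x":-3,"y":-4,"z":-0.1,"yaw":0},
    {"x":-9,"y":-4,"z":-0.4,"yaw":0},
    {"x":-13,"y":-3,"z":-0.6,"yaw":0},
    {"x":-13,"y":-2.2,"z":-0.6,"yaw":0},
    {"x":-13,"y":-1.9,"z":-0.6,"yaw":0},
    {"x":-13,"y":-1.9,"z":-0.6,"yaw":0},
  ],
)

```text
clock: 12.25
eef_pos: [0.4746, -0.0698, 0.1375]
tool_rot: [0.697, 0.717, 0.015, -0.017]
ft_force: [0.6, -0.1, -0.4]
grip_width: -0.0003
grasp_force: 0.0
```

move_arm(
  motion=[
    {"x":0,"y":0.2,"z":0,"yaw":0},
    {"x":0,"y":0.4,"z":0,"yaw":0},
    {"x":0,"y":0.4,"z":0,"yaw":0},
  ],
)

```text
clock: 12.62
eef_pos: [0.4778, -0.0702, 0.1375]
tool_rot: [0.697, 0.717, 0.015, -0.017]
ft_force: [-2.7, 0.8, 0.4]
grip_width: 0.0001
grasp_force: 0.8
```

move_arm(
  motion=[
    {"x":0,"y":0.1,"z":0,"yaw":0},
    {"x":0,"y":0.3,"z":0,"yaw":0},
    {"x":0,"y":0.3,"z":0,"yaw":0},
  ],
)

```text
clock: 13.0
eef_pos: [0.4806, -0.0705, 0.1374]
tool_rot: [0.697, 0.716, 0.015, -0.017]
ft_force: [-5.3, 1.8, 1.0]
grip_width: 0.0002
grasp_force: 2.0
```

move_arm(
  motion=[
    {"x":0,"y":0.1,"z":0,"yaw":0},
    {"x":0,"y":0.2,"z":0,"yaw":0},
    {"x":0,"y":0.2,"z":0,"yaw":0},
  ],
)

```text
clock: 13.38
eef_pos: [0.4809, -0.0705, 0.1372]
tool_rot: [0.697, 0.716, 0.014, -0.018]
ft_force: [-8.5, 2.7, 3.9]
grip_width: 0.0
grasp_force: 4.2
```

move_arm(
  motion=[
    {"x":0,"y":0.1,"z":0,"yaw":0},
    {"x":0,"y":0.2,"z":0,"yaw":0},
    {"x":0,"y":0.2,"z":0,"yaw":0},
  ],
)

```text
clock: 13.75
eef_pos: [0.4812, -0.0705, 0.1372]
tool_rot: [0.697, 0.716, 0.013, -0.019]
ft_force: [-12.7, 1.2, 6.9]
grip_width: -0.0004
grasp_force: 6.3
```

move_arm(
  motion=[
    {"x":0,"y":-3,"z":0,"yaw":0},
    {"x":-1,"y":-7,"z":-2,"yaw":0},
    {"x":-4,"y":-11.4,"z":-3,"yaw":0},
    {"x":-9,"y":-11.4,"z":-3,"yaw":0},
    {"x":-12.1,"y":-11.4,"z":-2,"yaw":0},
    {"x":-12.1,"y":-11.4,"z":-2,"yaw":0},
    {"x":-12.1,"y":-11.4,"z":-2,"yaw":0},
  ],
)

```text
clock: 14.62
eef_pos: [0.3751, -0.1957, 0.1525]
tool_rot: [0.697, 0.716, 0.015, -0.016]
ft_force: [-0.3, -0.1, -0.5]
grip_width: -0.0002
grasp_force: 0.0
```

```bash
python3 - <<'E'
from h import *
im=bot.camera("wrist");s=bot.camera("scene")[190:320,230:410]
cv2.imwrite("pics/b1.png",np.vstack([cv2.resize(im,(400,300)),cv2.resize(s,(400,290),interpolation=cv2.INTER_CUBIC)]))
for c in("wrist","scene"):
  for r in bot.cut_out(c,"connect_ball")[:2]: print(c,r["score"],r["centre"],ray(c,r["centre"],.163))
E
```

```text
wrist 0.69 [303.3, 440.3] [ 0.42361869 -0.19384721  0.163     ]
scene 0.39 [218.4, 384.7] [ 0.42141191 -0.19587051  0.163     ]
```

View pics/b1.png

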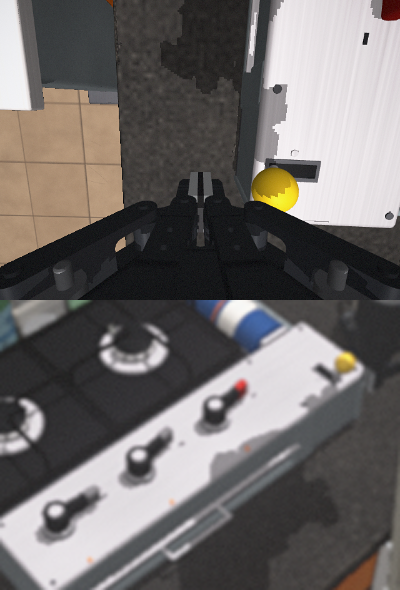

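The ball is at (0.422, -0.195), straight ahead of the shut fingers at wrist pixel (440,303), and all three taps point to the right.

move_arm(
  motion=[
    {"x":0,"y":1.2,"z":0,"yaw":0},
    {"x":0,"y":1.8,"z":0,"yaw":0},
    {"x":0,"y":2.2,"z":0,"yaw":0},
    {"x":0,"y":2.6,"z":0,"yaw":0},
    {"x":0,"y":2.8,"z":0,"yaw":0},
  ],
)

```text
clock: 15.45
eef_pos: [0.4025, -0.1947, 0.1522]
tool_rot: [0.697, 0.716, 0.015, -0.017]
ft_force: [-2.7, -0.3, 3.5]
grip_width: 0.0003
grasp_force: 1.8
```

move_arm(
  motion=[
    {"x":0,"y":0.3,"z":0,"yaw":0},
    {"x":0,"y":0.6,"z":0,"yaw":0},
    {"x":0,"y":0.6,"z":0,"yaw":0},
  ],
)

```text
clock: 15.82
eef_pos: [0.4092, -0.1946, 0.1522]
tool_rot: [0.697, 0.716, 0.016, -0.016]
ft_force: [-2.6, -0.5, 1.5]
grip_width: -0.0003
grasp_force: 0.7
```

move_arm(
  motion=[
    {"x":0,"y":0.3,"z":0,"yaw":0},
    {"x":0,"y":0.6,"z":0,"yaw":0},
    {"x":0,"y":0.6,"z":0,"yaw":0},
  ],
)

```text
clock: 16.2
eef_pos: [0.4152, -0.1944, 0.1522]
tool_rot: [0.697, 0.717, 0.016, -0.016]
ft_force: [-1.2, -0.9, 0.6]
grip_width: -0.0
grasp_force: 0.6
```

move_arm(
  motion=[
    {"x":0,"y":0.4,"z":0,"yaw":0},
    {"x":0,"y":0.8,"z":0,"yaw":0},
    {"x":0,"y":1.2,"z":0,"yaw":0},
    {"x":0,"y":1.2,"z":0,"yaw":0},
  ],
)

```text
clock: 16.7
eef_pos: [0.4275, -0.194, 0.1521]
tool_rot: [0.697, 0.717, 0.016, -0.016]
ft_force: [1.0, -0.2, 0.1]
grip_width: -0.0
grasp_force: 0.0
```

move_arm(
  motion=[
    {"x":0,"y":0.4,"z":0,"yaw":0},
    {"x":0,"y":0.8,"z":0,"yaw":0},
    {"x":0,"y":1.2,"z":0,"yaw":0},
    {"x":0,"y":1.2,"z":0,"yaw":0},
  ],
)

```text
clock: 17.2
eef_pos: [0.4393, -0.1937, 0.1521]
tool_rot: [0.697, 0.717, 0.016, -0.016]
ft_force: [0.5, 0.9, -0.3]
grip_width: -0.0
grasp_force: 0.0
```

move_arm(
  motion=[
    {"x":0,"y":0.2,"z":0,"yaw":0},
    {"x":0,"y":0.4,"z":0,"yaw":0},
    {"x":0,"y":0.4,"z":0,"yaw":0},
  ],
)

```text
clock: 17.58
eef_pos: [0.4426, -0.1936, 0.152]
tool_rot: [0.697, 0.716, 0.015, -0.017]
ft_force: [-0.9, -1.1, -0.4]
grip_width: 0.0001
grasp_force: 0.7
```

move_arm(
  motion=[
    {"x":0,"y":0.2,"z":0,"yaw":0},
    {"x":0,"y":0.3,"z":0,"yaw":0},
    {"x":0,"y":0.3,"z":0,"yaw":0},
  ],
)

```text
clock: 17.95
eef_pos: [0.4455, -0.1936, 0.152]
tool_rot: [0.697, 0.716, 0.015, -0.017]
ft_force: [-2.0, -0.9, -0.9]
grip_width: -0.0003
grasp_force: 0.9
```

move_arm(
  motion=[
    {"x":0,"y":0.2,"z":0,"yaw":0},
    {"x":0,"y":0.3,"z":0,"yaw":0},
    {"x":0,"y":0.3,"z":0,"yaw":0},
  ],
)

```text
clock: 18.32
eef_pos: [0.4487, -0.1933, 0.1521]
tool_rot: [0.697, 0.716, 0.015, -0.017]
ft_force: [-2.1, -0.8, -0.4]
grip_width: 0.0001
grasp_force: 0.9
```

move_arm(
  motion=[
    {"x":0,"y":0.1,"z":0,"yaw":0},
    {"x":0,"y":0.3,"z":0,"yaw":0},
    {"x":0,"y":0.3,"z":0,"yaw":0},
  ],
)

```text
clock: 18.7
eef_pos: [0.4518, -0.1932, 0.1522]
tool_rot: [0.697, 0.717, 0.015, -0.017]
ft_force: [-1.4, -0.1, -1.1]
grip_width: 0.0002
grasp_force: 0.9
```

move_arm(
  motion=[
    {"x":0,"y":0.1,"z":0,"yaw":0},
    {"x":0,"y":0.2,"z":0,"yaw":0},
    {"x":0,"y":0.2,"z":0,"yaw":0},
  ],
)

```text
clock: 19.08
eef_pos: [0.453, -0.1932, 0.152]
tool_rot: [0.697, 0.716, 0.015, -0.017]
ft_force: [-5.4, -0.7, -0.6]
grip_width: -0.0001
grasp_force: 2.4
```

move_arm(
  motion=[
    {"x":0,"y":0.1,"z":0,"yaw":0},
    {"x":0,"y":0.2,"z":0,"yaw":0},
    {"x":0,"y":0.2,"z":0,"yaw":0},
  ],
)

```text
clock: 19.45
eef_pos: [0.4539, -0.1933, 0.1518]
tool_rot: [0.697, 0.716, 0.014, -0.018]
ft_force: [-6.1, -1.2, 0.4]
grip_width: -0.0003
grasp_force: 3.7
```

move_arm(
  motion=[
    {"x":0,"y":0.1,"z":0,"yaw":0},
    {"x":0,"y":0.2,"z":0,"yaw":0},
    {"x":0,"y":0.2,"z":0,"yaw":0},
  ],
)

```text
clock: 19.82
eef_pos: [0.4547, -0.1933, 0.1517]
tool_rot: [0.698, 0.716, 0.013, -0.019]
ft_force: [-10.9, -1.1, 1.6]
grip_width: 0.0001
grasp_force: 5.3
```

move_arm(
  motion=[
    {"x":0,"y":-2,"z":0,"yaw":0},
    {"x":0,"y":-4,"z":-1,"yaw":0},
    {"x":0,"y":-4,"z":-5.5,"yaw":0},
    {"x":4,"y":-1,"z":-5.5,"yaw":0},
    {"x":8,"y":3,"z":-5.5,"yaw":0},
    {"x":12,"y":7,"z":-5.5,"yaw":0},
    {"x":12.8,"y":7.6,"z":-5.5,"yaw":0},
    {"x":12.8,"y":7.6,"z":-5.5,"yaw":0},
  ],
)

```text
clock: 20.82
eef_pos: [0.5311, -0.0652, 0.2131]
tool_rot: [0.697, 0.717, 0.016, -0.016]
ft_force: [-0.7, 0.1, -0.4]
grip_width: 0.0
grasp_force: 0.0
```

```bash
python3 - <<'E'
from h import *
o=bot.get_obs();print(o["eef_pos"])
im=bot.camera("wrist");s=bot.camera("scene")[190:320,230:410]
cv2.imwrite("pics/b2.png",np.vstack([cv2.resize(im,(400,300)),cv2.resize(s,(400,290),interpolation=cv2.INTER_CUBIC)]))
p=np.array([.4945,-.021])
for t in np.arange(0,1.71,.1):
    u=np.array([-np.sin(t),-np.cos(t)]);n=np.array([np.cos(t),-np.sin(t)])
    print(round(t,1),(p+.043*u+n*(.006+.0145*abs(np.cos(t))+.011*abs(np.sin(t)))).round(4))
E
```

```text
[ 0.5311169  -0.06522213  0.21305869]
0.0 [ 0.515 -0.064]
0.1 [ 0.5116 -0.0659]
0.2 [ 0.5079 -0.0676]
0.3 [ 0.5039 -0.0689]
0.4 [ 0.4995 -0.0698]
0.5 [ 0.4949 -0.0702]
0.6 [ 0.4902 -0.0701]
0.7 [ 0.4853 -0.0695]
0.8 [ 0.4804 -0.0682]
0.9 [ 0.4755 -0.0662]
1.0 [ 0.4708 -0.0637]
1.1 [ 0.4663 -0.0605]
1.2 [ 0.4622 -0.0566]
1.3 [ 0.4585 -0.0522]
1.4 [ 0.4554 -0.0473]
1.5 [ 0.4529 -0.042 ]
1.6 [ 0.451  -0.0372]
1.7 [ 0.4494 -0.0341]
```

View pics/b2.png

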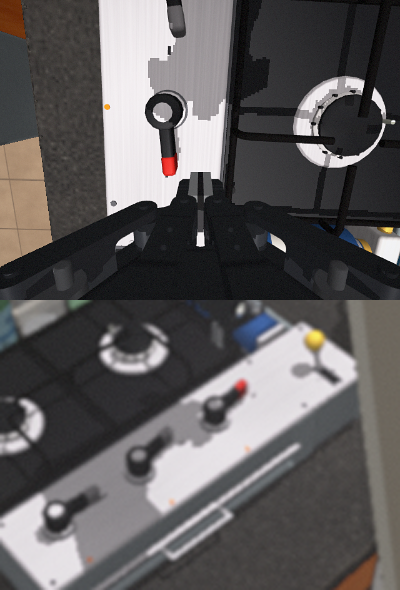

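The lower panel shows the ball now leaning back, so the cartridge is connected. In the wrist view the fingers at (200,180) sit behind the red-capped handle at (168,165), clear of the grid edge.

move_arm(
  motion=[
    {"x":-0.2,"y":0,"z":4,"yaw":0},
    {"x":-0.3,"y":0,"z":6.5,"yaw":0},
    {"x":-0.3,"y":0,"z":7.6,"yaw":0},
    {"x":-0.3,"y":0,"z":7.6,"yaw":0},
  ],
)

```text
clock: 21.42
eef_pos: [0.5295, -0.0661, 0.1366]
tool_rot: [0.698, 0.716, 0.015, -0.017]
ft_force: [-0.1, -0.4, 0.7]
grip_width: 0.0001
grasp_force: 0.0
```

move_arm(
  motion=[
    {"x":0,"y":-0.6,"z":0,"yaw":0},
    {"x":0,"y":-1.2,"z":0,"yaw":0},
    {"x":0,"y":-1.6,"z":0,"yaw":0},
    {"x":-0.1,"y":-2,"z":0,"yaw":0},
  ],
)

```text
clock: 21.92
eef_pos: [0.5111, -0.0671, 0.1377]
tool_rot: [0.697, 0.716, 0.016, -0.015]
ft_force: [2.4, -1.3, 1.9]
grip_width: -0.0003
grasp_force: 1.3
```

move_arm(
  motion=[
    {"x":-0.1,"y":-0.4,"z":0,"yaw":0},
    {"x":-0.15,"y":-0.8,"z":0,"yaw":0},
    {"x":-0.2,"y":-1.6,"z":0,"yaw":0},
    {"x":-0.2,"y":-2.1,"z":0,"yaw":0},
    {"x":-0.1,"y":-2.6,"z":0,"yaw":0},
    {"x":0,"y":-3.1,"z":0,"yaw":0},
    {"x":0.2,"y":-3.55,"z":0,"yaw":0},
    {"x":0.5,"y":-4,"z":0,"yaw":0},
    {"x":0.8,"y":-4.45,"z":0,"yaw":0},
    {"x":0.8,"y":-4.45,"z":0,"yaw":0},
  ],
)

```text
clock: 23.18
eef_pos: [0.4647, -0.0599, 0.1371]
tool_rot: [0.697, 0.717, 0.015, -0.017]
ft_force: [-0.1, -0.6, 0.1]
grip_width: 0.0001
grasp_force: 0.2
```

move_arm(
  motion=[
    {"x":0.2,"y":-0.2,"z":0,"yaw":0},
    {"x":0.4,"y":-0.35,"z":0,"yaw":0},
    {"x":0.6,"y":-0.5,"z":0,"yaw":0},
    {"x":0.6,"y":-0.5,"z":0,"yaw":0},
  ],
)

```text
clock: 23.68
eef_pos: [0.4601, -0.0541, 0.1373]
tool_rot: [0.697, 0.717, 0.015, -0.017]
ft_force: [0.6, -0.8, -0.2]
grip_width: 0.0001
grasp_force: 0.6
```

move_arm(
  motion=[
    {"x":0.2,"y":-0.15,"z":0,"yaw":0},
    {"x":0.4,"y":-0.3,"z":0,"yaw":0},
    {"x":0.4,"y":-0.3,"z":0,"yaw":0},
  ],
)

```text
clock: 24.05
eef_pos: [0.4569, -0.0502, 0.1376]
tool_rot: [0.697, 0.717, 0.015, -0.017]
ft_force: [1.4, -0.5, -0.1]
grip_width: -0.0002
grasp_force: 0.6
```

move_arm(
  motion=[
    {"x":0.1,"y":0,"z":0,"yaw":0},
    {"x":0.3,"y":-0.1,"z":0,"yaw":0},
    {"x":0.3,"y":-0.1,"z":0,"yaw":0},
  ],
)

```text
clock: 24.42
eef_pos: [0.4559, -0.0472, 0.1376]
tool_rot: [0.697, 0.717, 0.015, -0.017]
ft_force: [0.3, -0.3, -0.9]
grip_width: -0.0001
grasp_force: 0.7
```

move_arm(
  motion=[
    {"x":0.1,"y":0,"z":0,"yaw":0},
    {"x":0.3,"y":-0.1,"z":0,"yaw":0},
    {"x":0.3,"y":-0.1,"z":0,"yaw":0},
  ],
)

```text
clock: 24.8
eef_pos: [0.4549, -0.0442, 0.1378]
tool_rot: [0.697, 0.717, 0.015, -0.017]
ft_force: [0.5, -2.1, -0.9]
grip_width: -0.0004
grasp_force: 0.7
```

move_arm(
  motion=[
    {"x":0.1,"y":0,"z":0,"yaw":0},
    {"x":0.3,"y":0,"z":0,"yaw":0},
    {"x":0.3,"y":0,"z":0,"yaw":0},
  ],
)

```text
clock: 25.18
eef_pos: [0.4544, -0.0413, 0.1378]
tool_rot: [0.697, 0.716, 0.015, -0.017]
ft_force: [-0.7, -1.9, -0.8]
grip_width: -0.0001
grasp_force: 0.9
```

move_arm(
  motion=[
    {"x":0.1,"y":0,"z":0,"yaw":0},
    {"x":0.2,"y":0,"z":0,"yaw":0},
    {"x":0.2,"y":0,"z":0,"yaw":0},
  ],
)

```text
clock: 25.55
eef_pos: [0.4544, -0.0406, 0.1378]
tool_rot: [0.698, 0.716, 0.014, -0.016]
ft_force: [-2.6, -5.5, -1.2]
grip_width: -0.0002
grasp_force: 3.0
```

move_arm(
  motion=[
    {"x":0.1,"y":0,"z":0,"yaw":0},
    {"x":0.2,"y":0,"z":0,"yaw":0},
    {"x":0.2,"y":0,"z":0,"yaw":0},
  ],
)

```text
clock: 25.92
eef_pos: [0.4543, -0.0403, 0.1379]
tool_rot: [0.698, 0.716, 0.012, -0.015]
ft_force: [-1.4, -10.8, -2.1]
grip_width: -0.0002
grasp_force: 5.3
```

move_arm(
  motion=[
    {"x":0.1,"y":0,"z":0,"yaw":0},
    {"x":0.2,"y":0,"z":0,"yaw":0},
    {"x":0.2,"y":0,"z":0,"yaw":0},
  ],
)

```text
clock: 26.3
eef_pos: [0.4543, -0.04, 0.1379]
tool_rot: [0.698, 0.716, 0.011, -0.013]
ft_force: [-2.7, -15.9, -1.9]
grip_width: 0.0003
grasp_force: 7.7
```

At the on stop. Now I'll back off in -y, rise and check.

move_arm(
  motion=[
    {"x":-1.5,"y":0,"z":0,"yaw":0},
    {"x":-2.5,"y":0,"z":0,"yaw":0},
    {"x":-2.5,"y":0,"z":-5,"yaw":0},
    {"x":-2.5,"y":-3,"z":-10,"yaw":0},
    {"x":-2.5,"y":-9,"z":-15,"yaw":0},
    {"x":-2.5,"y":-9,"z":-18,"yaw":0},
    {"x":-2.5,"y":-9,"z":-18,"yaw":0},
    {"x":-2.5,"y":-9,"z":-18,"yaw":0},
  ],
)

```text
clock: 27.3
eef_pos: [0.3662, -0.0708, 0.3168]
tool_rot: [0.697, 0.716, 0.016, -0.017]
ft_force: [-0.5, -0.2, -0.5]
grip_width: -0.0001
grasp_force: 0.0
```

```bash
python3 - <<'E'
from h import *
im=bot.camera("wrist");s=bot.camera("scene")[190:320,230:410]
cv2.imwrite("pics/b3.png",np.vstack([cv2.resize(im,(400,300)),cv2.resize(s,(400,290),interpolation=cv2.INTER_CUBIC)]))
print(bot.get_obs()["ft_force"])
E
```

```text
[ 0.84104213 -0.56654312 -0.59544119]
```

View pics/b3.png

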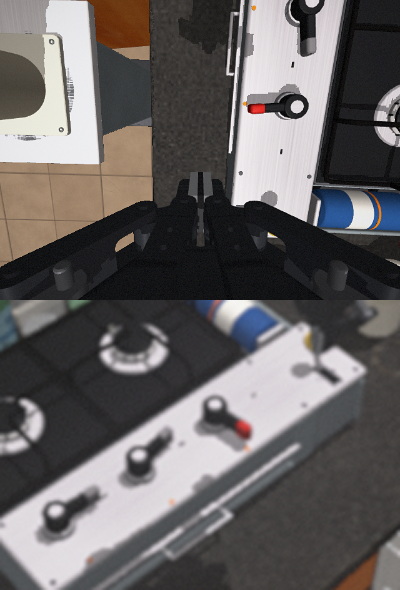

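The red grill handle points to the front (wrist view, around (260,107)). The other two taps are still off, the lever leans back, and the robot is clear of everything.

```bash
python3 -c "
from workcell import bot
print(bot.job_done())"
```

```text
the job is handed in; nothing more can be done
None
```

I handed the job in at about 27 s with no verdict returned: all three taps were felt home to their off stops, the connecting lever was pushed back to its stop, and the grill tap was turned to its on stop, with no more than about 17 N at any end.

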